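# Turn the parts carousel to the marked side by the shorter way

### The job

Turn the six-bin parts carousel so that its red bin faces the orange-capped post squarely, ready for the mechanic to reach in. Turn it the shorter way round, never the long way past the other side, leave it standing still there, and do not knock any of the other things on the bench.

Things in the scene. Friction and masses are not known exactly. Their poses are not given: they have to be found in the camera images.
- carousel_base: Fixed dark steel base of a six-bin parts carousel: disc 280 mm across, 18 mm high, on a flat bar 400 x 50 x 8 mm lying along its own y. Origin: on the table surface, on the vertical turning axis. It stands at any yaw; its own +y and -y ends each carry a post.
- carousel (a joint): Angle of the rack on the base, rad, counter-clockwise from above positive, turns endlessly, no stops or clicks. At 0 the red bin lies to the base's own +x; at +pi/2 it faces the post at the base's +y end, at -pi/2 the one at -y. Starts within -1 to 1, so one way to the orange post is clearly shorter. Drags lightly (0.2 N m, 2 N at a bin) and stays where left.
- rack_hub (a point): On the turning axis, 89 mm above the table, in the middle of a black bar grip 50 x 20 mm (78 to 100 mm above the table), its long side towards the red bin. It tops the hub (90 mm across) of the rack, an aluminium disc 270 mm across, top 26 mm above the table, carrying six bins, one every 60 degrees; counter-clockwise: red, blue, grey, blue, black, grey.
- red_bin (a point): Middle of the red bin's mouth, 76 mm above the table, 95 mm from the axis; x points outward. All six bins are alike: open-topped squares, 60 mm outside, 52 inside, 50 high, square to the radius; inner floor 30 mm above the table, fixed nuts or bolts up to 12 mm above it. A closed gripper put into any bin or against its side drags the rack round.
- orange_post: Fixed steel post 18 mm thick with an ORANGE cap 32 mm across, its top 90 mm above the table; stands 170 mm from the carousel's axis, at either the +y or the -y end of the base. Marks the side where the red bin must face. Origin: centre of its foot, 8 mm above the table.
- black_post: The same post with a black cap, at the opposite end of the base. Not the target. Origin: centre of its foot, 8 mm above the table.
- jar: Loose glass jar, steel cap, 64 mm across, 75 mm high, standing beside the carousel, about 200 mm from its axis. Origin: centre of its underside. Leave alone.
- tape_roll: Loose grey roll of tape lying flat beside the carousel on the other side, about 210 mm from the axis, 84 mm across, 30 mm high. Origin: centre of its underside. Leave alone.
- spray_can: Loose blue spray can with white cap, 64 mm across, 170 mm high, to the robot's right. Origin: centre of its underside. Leave alone.
- oil_bottle: Loose green oil bottle, 74 mm across, 160 mm high, to the robot's right. Origin: centre of its underside. Leave alone.
- wrench: Loose steel wrench, 190 mm, lying to the robot's left. Origin: underside, along its x. Leave alone.
- screwdriver: Loose screwdriver with yellow handle, 200 mm, lying to the robot's left. Origin: underside, along its x. Leave alone.
- mug: Loose white mug, 80 mm across, 90 mm high, standing to the left. Origin: centre of its underside. Leave alone.

How it is judged:
By the outcome, as a careful person would: the job done as asked, in the order asked, and still so for the second after the job is handed in, with the robot touching nothing.
It also fails if it takes over 42 s, if anything falls off the work surface, if the arm or the gripper's body presses on something with over 40 N, if the wrist force passes 120 N, or if a joint passes its speed limit or range.

### The arm

A 6-joint arm with a two-finger parallel gripper is mounted at the origin on the work surface. World frame = base frame: x ahead of the robot, y to its left, z up, the work surface at z = 0. Lengths are in m, angles in rad, forces in N, time in s.
With the tool pointing down it reaches from about 0.35 to 0.925 m from the base axis. Payload 6.4 kg.
Tool frame: the origin (TCP) lies where the fingers leave the gripper's body, on its centre line; the fingertips stand 97 mm ahead of it and the grasp point (between the pads) lies 78 mm ahead of it (tip_reach is the distance from the TCP to the fingertips, in m); z points along the fingers, x is the direction in which the jaws open and shut, and the axes are right-handed (so a half turn about z gives the same grasp; the last joint's range is limited). The gripper opens to 94 mm and grips with 3 to 60 N. Pads are 16 mm wide; open, the fingers measure 119 mm over their backs; the gripper's body (75 mm by 177 mm) begins 78 mm behind the grasp point.
Start: joints at [1.019, 0.245, 1.558, -0, 1.339, -0.174], TCP at [0.24, 0.604, 0.303] pointing down, gripper open.
Joint ranges: [-3.13, 3.13], [-1.02, 2.26], [0.13, 2.54], [-0.95, 4.09], [0.21, 2.88], [-2.74, 2.74]. Speed limits (rad/s): [2.57, 2.57, 3.14, 3.14, 3.14, 3.14].

### API

Orientations are given as a unit quaternion [x, y, z, w].
In Python, from bench import * gives the robot as it stands.
- The arm moves only by the tool step_arm, never from a script. Its arguments are lists of equal length, an entry for each row: "offset": the shift along the tool's x, y, z in mm, a list of three; "twist": the turn, a rotation vector about the tool's x, y, z in degrees, a list of three; "hand": the opening in per cent of the stroke, from 0 (shut) to 100 (fully open). A call has 1 to 20 rows; each row is the pose to reach, as a shift and turn from the pose commanded when the call began, along the tool's axes at that moment; what a row does not reach only later rows make up. A row lasts 1/10 s, in which the tool goes at most 50 mm and 8.59 degrees, less where a joint would pass 70% of its speed; a pose out of reach is approached as far as the arm can. A call with a gripper value outside its range is refused whole. The fingers move at their own pace and stop on an object; "squeeze" is the grip in N (left out, the last holds). Time passes only in rows, so rows that repeat a pose let the fingers close. It gives the time, the measured TCP pose, the force and the opening at its end, in the units of the state.
- get_state(): the state, without advancing time (a new reading comes with each control period).
- read_camera(name): name is "scene" or "top"; returns the picture (384x512x3 uint8, red, green, blue); there is no depth.
- get_calibration(name): a dict with "camera_matrix" (3x3 intrinsics, pixels), "D" ([k1, k2, p1, p2, k3] as OpenCV has them; the pictures are not rectified), "R" (3x3) and "t" (3): a world point X has camera coordinates R X + t. Camera axes: x right, y down, z forward; pixel columns grow to the right and rows downward; lengths in m; the calibration is good to about 2 mm. A picture is of the moment at which its call begins. get_calibration takes no time and is no camera call.
- finish_job(): hands the job in, once; it reports no verdict.
The state is a dict: "t": time; "joint_pos": joint angles; "qd": joint speeds; "joint_torque": joint torques, N m; "tcp_pos": TCP position; "tool_rot": TCP orientation; "contact_force": force on the tool from outside, world axes, zero at the start; "torque": the same for the moment, N m; "width": opening from 0.0 (shut) to 1.0 (fully open).
Only numpy, scipy, OpenCV 4.12 (cv2) and the standard library are available. Lean on these libraries where they do the work, as an engineer would, in place of code of your own. Each camera call takes 0.05 s, during which the arm holds its last target.

## Working session

There is one attempt and no reset: what is moved stays moved. The work goes in short steps, Python scripts to look and compute and a tool call to move; the robot and the scene stay as the last step left them, time stands still between calls to the robot, and variables do not carry over. Pictures are saved under pics/ and viewed, and the job is handed in when it is done.

Besides the shell and the picture viewer there is one more tool, called after "Request:" by a JSON object that holds its "method" and its "body". step_arm: Moves the arm, as the interface text tells. Its arguments: {"type":"object","properties":{"offset":{"type":"array","items":{"type":"array","items":{"type":"number"}}},"twist":{"type":"array","items":{"type":"array","items":{"type":"number"}}},"hand":{"type":"array","items":{"type":"number"}},"squeeze":{"type":"number"}},"required":["offset","twist","hand"]}

```bash
mkdir -p pics; python3 - <<'E'
from bench import *
import cv2
for n in("scene","top"):
    im=read_camera(n); cv2.imwrite(f"pics/{n}0.png",im[:,:,::-1])
    c=get_calibration(n); print(n,c)
print(get_state())
E
```

```text
scene {'camera_matrix': array([[369.53498986,   0.        , 254.13432663],
       [  0.        , 369.53498986, 190.42495697],
       [  0.        ,   0.        ,   1.        ]]), 'D': array([-0.05680969,  0.        ,  0.        ,  0.        ,  0.        ]), 'R': array([[ 0.6471848 ,  0.76231916,  0.00461992],
       [ 0.41047952, -0.3433646 , -0.84475281],
       [-0.64238493,  0.54860756, -0.53513675]]), 't': array([-0.41063135, -0.14176612,  1.60852391])}
top {'camera_matrix': array([[393.74717718,   0.        , 253.59423177],
       [  0.        , 393.74717718, 185.063182  ],
       [  0.        ,   0.        ,   1.        ]]), 'D': array([-0.07134287,  0.        ,  0.        ,  0.        ,  0.        ]), 'R': array([[ 0.00985589, -0.9998834 ,  0.01166391],
       [-0.98371363, -0.01178874, -0.17935587],
       [ 0.17947246, -0.00970623, -0.98371511]]), 't': array([0.04123225, 0.58053047, 1.279821  ])}
{'t': 0.1, 'joint_pos': array([ 1.01887731e+00,  2.45711963e-01,  1.55886049e+00, -2.02785648e-05,
        1.33871344e+00, -1.74099304e-01]), 'qd': array([-0.00019667, -0.00110408, -0.00277627, -0.00032685,  0.00246864,
        0.00074789]), 'joint_torque': array([ 8.30981771e-04, -4.16908193e+01, -3.15529990e+01,  6.86197425e-02,
        3.09529400e-02, -6.66289270e-05]), 'tcp_pos': array([0.23958223, 0.60383747, 0.30169306]), 'tool_rot': array([ 8.27311761e-01,  5.61742409e-01, -7.68166158e-04,  3.56061468e-04]), 'contact_force': array([0.25655611, 0.15974776, 0.98504642]), 'torque': array([0.00668766, 0.02910851, 0.00670935]), 'width': 1.0000024182101757}
```

View pics/scene0.png

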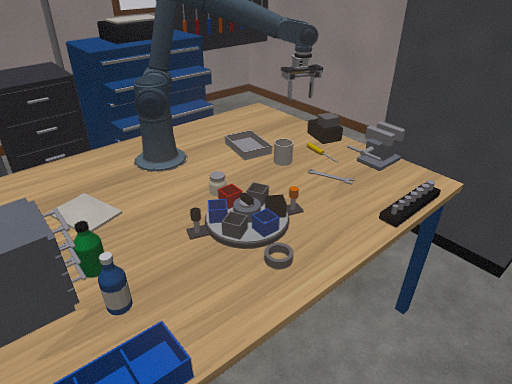

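View pics/top0.png

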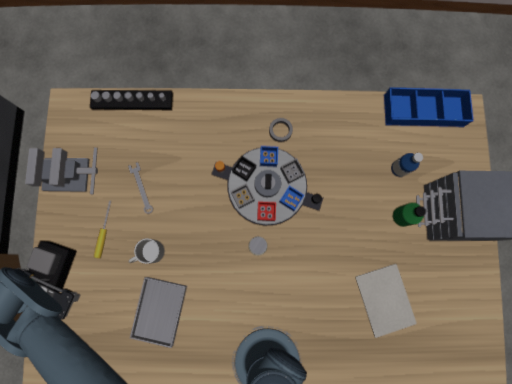

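```bash
python3 - <<'E'
import cv2
im=cv2.imread("pics/top0.png")
cv2.imwrite("pics/top0c.png",cv2.resize(im[80:270,190:400],None,fx=3.1,fy=3.1,interpolation=cv2.INTER_CUBIC))
E
```

```text
(no output)
```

View pics/top0c.png

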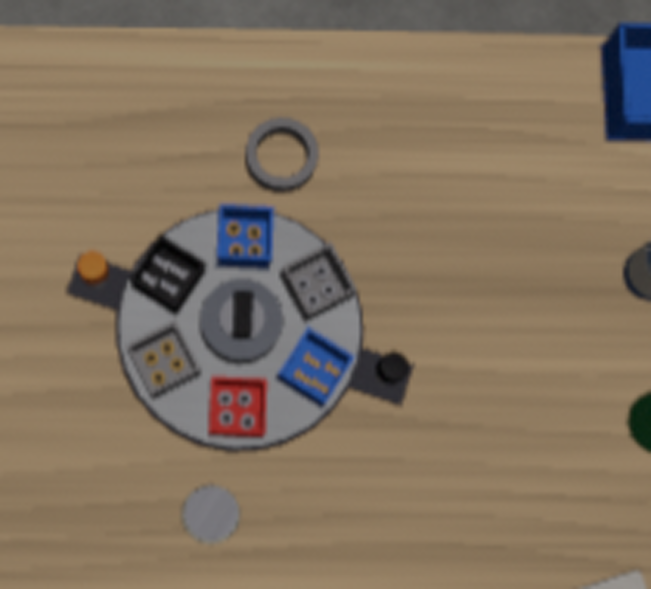

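```bash
cat > h.py <<'E'
import numpy as np, cv2
from bench import *
def w(n,uv,z):
    c=get_calibration(n); K=c["camera_matrix"];R=c["R"];t=c["t"]
    p=cv2.undistortPoints(np.array([[uv]],float),K,c["D"])[0,0]
    d=R.T@np.array([p[0],p[1],1]); o=-R.T@t
    return o+d*(z-o[2])/d[2]
def crop(uv,x0=190,y0=80,f=3.1): return ((uv[0]+.5)/f+x0-.5,(uv[1]+.5)/f+y0-.5)
E
python3 - <<'E'
from h import *
from scipy.spatial.transform import Rotation as Ro
P={}
for k,uv,z in [("or",(92,264),.09),("bl",(393,366),.09),("grip",(242,315),.1),("red",(237,407),.076),("blueopp",(245,237),.076),("jar",(210,514),.075),("tape",(282,153),.03)]:
    P[k]=w("top",crop(uv),z); print(k,P[k].round(4))
mid=(P["or"]+P["bl"])/2; print("mid",mid)
a=lambda p,q:np.degrees(np.arctan2(*(p-q)[[1,0]]))
print("dist", [np.linalg.norm((P[k]-mid)[:2]) for k in P])
print("or-bl",a(P["or"],P["bl"]),"red",a(P["red"],P["blueopp"]),a(P["red"],mid))
s=get_state();print(Ro.from_quat(s["tool_rot"]).as_matrix().round(3))
E
```

```text
or [0.64   0.1622 0.09  ]
bl [ 0.5334 -0.1585  0.09  ]
grip [0.5845 0.002  0.1   ]
red [0.4898 0.0058 0.076 ]
blueopp [ 0.6755 -0.0021  0.076 ]
jar [0.3771 0.0335 0.075 ]
tape [ 0.787  -0.0464  0.03  ]
mid [0.58671877 0.00183318 0.09      ]
dist [np.float64(0.1689786215651564), np.float64(0.16897862156515642), np.float64(0.002254390195306637), np.float64(0.09703282130365276), np.float64(0.08885935038623743), np.float64(0.2119529794988149), np.float64(0.2060216786515468)]
or-bl 71.61643201558378 red 177.55360955623934 177.64241721157336
[[ 0.369  0.929 -0.001]
 [ 0.929 -0.369 -0.001]
 [-0.002 -0.    -1.   ]]
```

Request:
{"method": "step_arm", "body": {"offset": [[-4,5,0],[-17,22,0],[-34,43,0],[-56,71,0],[-82,103,0],[-108,136,0],[-134,168,0],[-160,201,0],[-187,236,0],[-215,271,0],[-243,306,0],[-270,341,0],[-297,375,0],[-323,407,0],[-349,440,0],[-375,472,0],[-397,500,0],[-414,521,0],[-427,538,0],[-431,543,0]], "twist": [[0,0,0],[0,0,-1],[0,0,-2],[0,0,-3],[0,0,-4],[0,0,-5],[0,0,-6],[0,0,-7],[0,0,-8],[0,0,-9],[0,0,-10],[0,0,-11],[0,0,-12],[0,0,-13],[0,0,-14],[0,0,-15],[0,0,-16],[0,0,-17.5],[0,0,-18.5],[0,0,-19.3]], "hand": [60,60,60,60,60,60,60,60,60,60,60,60,60,60,60,60,60,60,60,60]}}

```text
t: 2.1
tcp_pos: [0.5859, 0.0013, 0.3023]
tool_rot: [0.722, 0.692, -0.0, -0.0]
contact_force: [-0.8, 0.6, -0.2]
width: 0.605
```

Request:
{"method": "step_arm", "body": {"offset": [[0,0,0],[0,0,0],[0,0,0]], "twist": [[0,0,0],[0,0,0],[0,0,0]], "hand": [60,60,60]}}

```text
t: 2.4
tcp_pos: [0.585, 0.0042, 0.3026]
tool_rot: [0.721, 0.693, -0.0, -0.0]
contact_force: [0.3, -0.2, 0.3]
width: 0.599
```

```bash
python3 - <<'E'
from h import *
from scipy.spatial.transform import Rotation as Ro
im=read_camera("scene"); cv2.imwrite("pics/scene1.png",cv2.resize(im[130:290,140:350,::-1],None,fx=3.5,fy=3.5,interpolation=cv2.INTER_CUBIC))
s=get_state();print(s["t"],s["tcp_pos"],s["joint_pos"],Ro.from_quat(s["tool_rot"]).as_matrix().round(4))
E
```

```text
2.45 [0.58507044 0.0042432  0.30267593] [-1.86435232e-01  9.50122535e-02  1.72771150e+00  9.38778945e-05
  1.31900109e+00 -1.71751294e+00] [[ 3.970e-02  9.992e-01 -1.000e-04]
 [ 9.992e-01 -3.970e-02  1.000e-04]
 [ 1.000e-04 -1.000e-04 -1.000e+00]]
```

View pics/scene1.png

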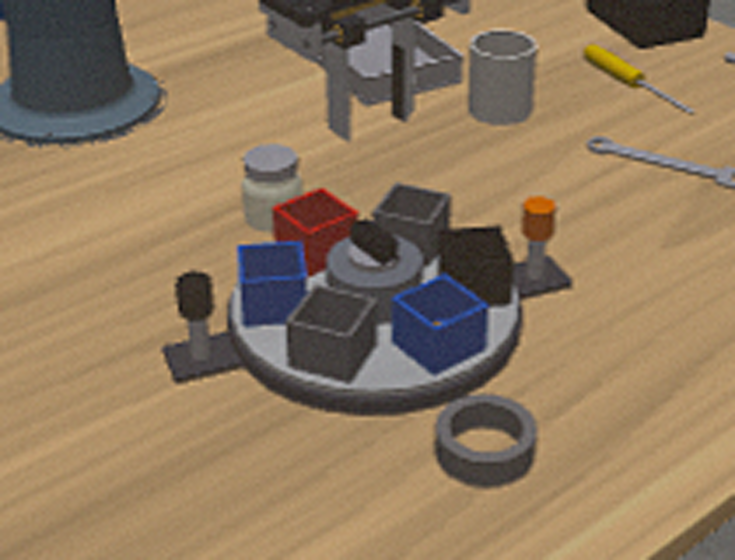

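The scene view shows the gripper above the carousel. The orange cap is at crop (540,205), the black cap at (193,279), the grip top near (377,233), and the jar is clear behind the red bin.

```bash
python3 - <<'E'
from h import *
f=lambda uv,z:w("scene",crop(uv,140,130,3.5),z)
o,b,g=f((540,205),.09),f((194,279),.09),f((376,232),.1)
print(o,b,(o+b)/2,g, np.degrees(np.arctan2(*(o-b)[[1,0]])), np.linalg.norm(o-b))
E
```

```text
[0.64819599 0.16209521 0.09      ] [ 0.54007744 -0.15711237  0.09      ] [0.59413671 0.00249142 0.09      ] [0.59597582 0.00266383 0.1       ] 71.28828537673581 0.33702091659782385
```

Request:
{"method": "step_arm", "body": {"offset": [[-1,1,8],[-2,3,22],[-2,3,38],[-2,3,54],[-2,3,70],[-2,3,84],[-2,3,96],[-2,3,106],[-2,3,114],[-2,3,119],[-2,3,122],[-2,3,123],[-2,3,123],[-2,3,123]], "twist": [[0,0,0],[0,0,0],[0,0,0],[0,0,0],[0,0,0],[0,0,0],[0,0,0],[0,0,0],[0,0,0],[0,0,0],[0,0,0],[0,0,0],[0,0,0],[0,0,0]], "hand": [60,60,60,60,60,60,60,60,60,60,60,60,60,60]}}

```text
t: 3.85
tcp_pos: [0.5887, 0.0011, 0.1801]
tool_rot: [0.721, 0.692, 0.0, 0.0]
contact_force: [0.4, 0.6, -0.6]
width: 0.601
```

```bash
python3 - <<'E'
from h import *
im=read_camera("scene"); cv2.imwrite("pics/scene2.png",cv2.resize(im[130:290,140:350,::-1],None,fx=3.5,fy=3.5,interpolation=cv2.INTER_CUBIC))
E
```

```text
(no output)
```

View pics/scene2.png

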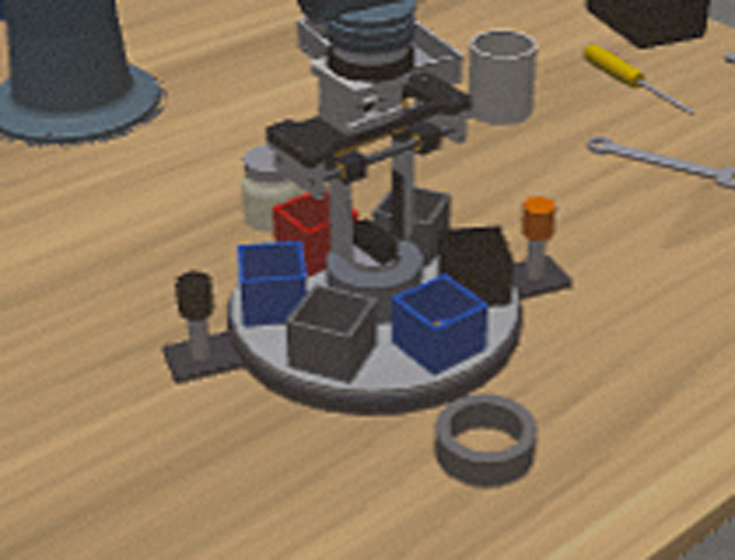

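The fingers straddle the black grip at crop (375,235), just above the hub. I'll close them.

Request:
{"method": "step_arm", "body": {"offset": [[0,0,0],[0,0,0],[0,0,0],[0,0,0],[0,0,0],[0,0,0],[0,0,0],[0,0,0]], "twist": [[0,0,0],[0,0,0],[0,0,0],[0,0,0],[0,0,0],[0,0,0],[0,0,0],[0,0,0]], "hand": [40,30,20,10,0,0,0,0], "squeeze": 30}}

```text
t: 4.7
tcp_pos: [0.5884, 0.003, 0.1796]
tool_rot: [0.722, 0.692, 0.002, -0.001]
contact_force: [1.0, 7.3, 0.3]
width: 0.208
```

Request:
{"method": "step_arm", "body": {"offset": [[1,0,0],[2,0,0],[2,0,0],[2,0,0],[2,0,0],[2,0,0],[2,0,0],[2,0,0],[2,0,0]], "twist": [[0,0,0],[0,0,1],[0,0,4],[0,0,8],[0,0,12],[0,0,16],[0,0,19],[0,0,20],[0,0,20]], "hand": [0,0,0,0,0,0,0,0,0]}}

```text
t: 5.6
tcp_pos: [0.5885, 0.0034, 0.1796]
tool_rot: [0.831, 0.557, 0.0, -0.0]
contact_force: [-0.3, 2.5, 0.1]
width: 0.212
```

Request:
{"method": "step_arm", "body": {"offset": [[0,0,0],[0,0,0],[0,0,0],[0,0,0],[0,0,0],[0,0,0],[0,0,0],[0,0,0],[0,0,0],[0,0,0],[0,0,0],[0,0,0],[0,0,0],[0,0,0],[0,0,0],[0,0,0]], "twist": [[0,0,1],[0,0,4],[0,0,8],[0,0,12],[0,0,17],[0,0,22],[0,0,27],[0,0,32],[0,0,37],[0,0,42],[0,0,47],[0,0,52],[0,0,56],[0,0,59],[0,0,60],[0,0,60]], "hand": [0,0,0,0,0,0,0,0,0,0,0,0,0,0,0,0]}}

```text
t: 7.2
tcp_pos: [0.5884, 0.0032, 0.1796]
tool_rot: [0.998, 0.067, -0.0, -0.0]
contact_force: [-0.6, 2.6, 0.8]
width: 0.212
```

Request:
{"method": "step_arm", "body": {"offset": [[0,0,0],[0,0,0],[0,0,0],[0,0,0],[0,0,0],[0,0,0],[0,0,0],[0,0,0],[0,0,0],[0,0,0],[0,0,0]], "twist": [[0,0,1],[0,0,4],[0,0,8],[0,0,12],[0,0,16],[0,0,20],[0,0,23],[0,0,25],[0,0,26],[0,0,26],[0,0,26]], "hand": [0,0,0,0,0,0,0,0,0,0,0]}}

```text
t: 8.3
tcp_pos: [0.5883, 0.0032, 0.1796]
tool_rot: [0.987, -0.159, -0.0, -0.0]
contact_force: [-3.0, 2.8, 0.8]
width: 0.213
```

```bash
python3 - <<'E'
from h import *
from scipy.spatial.transform import Rotation as Ro
im=read_camera("scene"); cv2.imwrite("pics/scene3.png",cv2.resize(im[130:290,140:350,::-1],None,fx=3.5,fy=3.5,interpolation=cv2.INTER_CUBIC))
im=read_camera("top"); cv2.imwrite("pics/top3.png",cv2.resize(im[80:270,190:400,::-1],None,fx=3.1,fy=3.1,interpolation=cv2.INTER_CUBIC))
s=get_state();m=Ro.from_quat(s["tool_rot"]).as_matrix();print(s["t"],s["tcp_pos"],np.degrees(np.arctan2(m[1,0],m[0,0])),s["contact_force"],s["torque"])
E
```

```text
8.4 [0.58828403 0.00320434 0.17962232] -18.339460176052942 [-3.47062236  3.61618829  1.46829084] [0.54447322 0.31640774 0.08962469]
```

View pics/scene3.png

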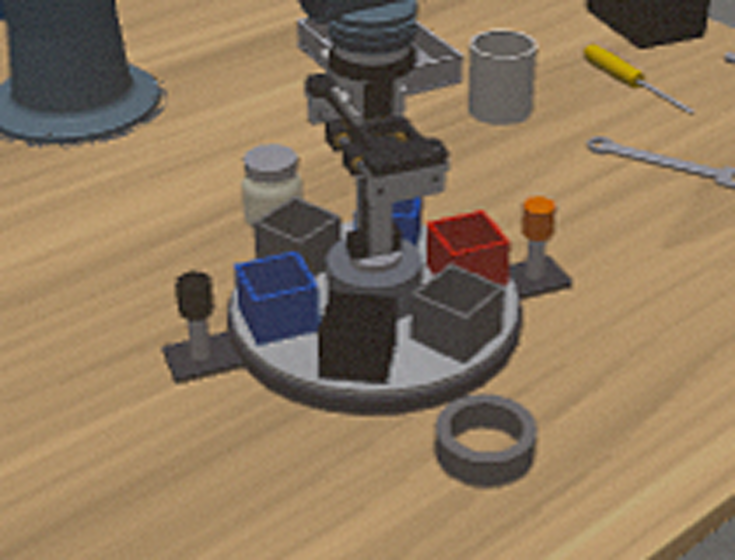

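View pics/top3.png

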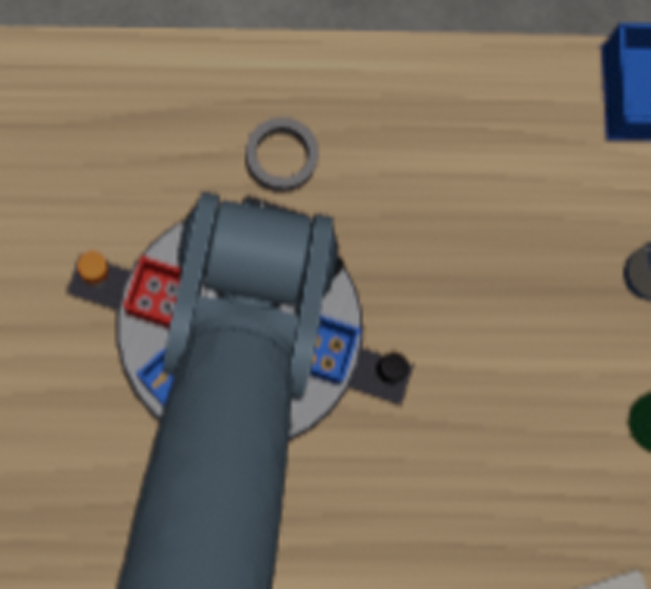

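The red bin now faces the orange post. I'll release the grip, rise straight up and clear the view.

Request:
{"method": "step_arm", "body": {"offset": [[0,0,0],[0,0,0],[0,0,0],[0,0,0],[0,0,0],[0,0,-3],[0,0,-10],[0,0,-20],[0,0,-35],[0,0,-50],[0,0,-65],[0,0,-80],[0,0,-95],[0,0,-108],[0,0,-116],[0,0,-120],[0,0,-120]], "twist": [[0,0,0],[0,0,0],[0,0,0],[0,0,0],[0,0,0],[0,0,0],[0,0,0],[0,0,0],[0,0,0],[0,0,0],[0,0,0],[0,0,0],[0,0,0],[0,0,0],[0,0,0],[0,0,0],[0,0,0]], "hand": [30,40,50,60,60,60,60,60,60,60,60,60,60,60,60,60,60]}}

```text
t: 10.1
tcp_pos: [0.5886, 0.0031, 0.3]
tool_rot: [0.987, -0.159, 0.0, 0.0]
contact_force: [-0.2, -0.0, 0.0]
width: 0.603
```

Request:
{"method": "step_arm", "body": {"offset": [[-5,-6,0],[-18,-20,0],[-36,-41,0],[-56,-63,0],[-78,-88,0],[-102,-115,0],[-127,-143,0],[-152,-171,0],[-176,-198,0],[-198,-223,0],[-218,-245,0],[-234,-264,0],[-246,-277,0],[-252,-284,0],[-253,-285,0],[-253,-285,0],[-253,-285,0]], "twist": [[0,0,0],[0,0,0],[0,0,0],[0,0,0],[0,0,0],[0,0,0],[0,0,0],[0,0,0],[0,0,0],[0,0,0],[0,0,0],[0,0,0],[0,0,0],[0,0,0],[0,0,0],[0,0,0],[0,0,0]], "hand": [60,60,60,60,60,60,60,60,60,60,60,60,60,60,60,60,60]}}

```text
t: 11.8
tcp_pos: [0.4382, 0.3528, 0.2995]
tool_rot: [0.987, -0.16, -0.0, 0.0]
contact_force: [-0.1, -0.4, 0.5]
width: 0.598
```

```bash
python3 - <<'E'
from h import *
im=read_camera("top"); cv2.imwrite("pics/top4f.png",im[:,:,::-1]); cv2.imwrite("pics/top4.png",cv2.resize(im[105:235,205:335,::-1],None,fx=4.5,fy=4.5,interpolation=cv2.INTER_CUBIC))
s=get_state();print(s["t"],s["tcp_pos"])
E
```

```text
11.85 [0.43834638 0.35269388 0.29960964]
```

View pics/top4.png

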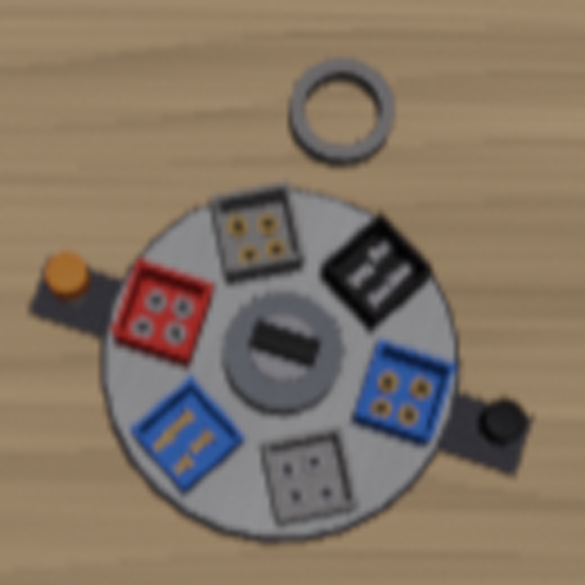

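View pics/top4f.png

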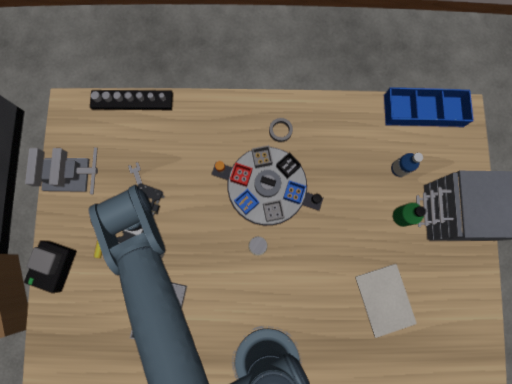

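```bash
python3 - <<'E'
from h import *
im=cv2.imread("pics/top4f.png")
a=cv2.resize(im[150:215,208:258],None,fx=9,fy=9,interpolation=cv2.INTER_CUBIC)   # orange/red
b=cv2.resize(im[165:230,275:325],None,fx=9,fy=9,interpolation=cv2.INTER_CUBIC)   # blue/black
c=np.hstack([a,b])[:, :]; c=cv2.resize(c,(800,520)); cv2.imwrite("pics/z4.png",cv2.convertScaleAbs(c,alpha=1.3))
# centroid-based: red & orange & opposite blue masks
hsv=cv2.cvtColor(im,cv2.COLOR_BGR2HSV)
def cen(m,box):
    x0,y0,x1,y1=box; s=m[y0:y1,x0:x1]; q=cv2.moments(s.astype(np.uint8)*255,True); 
    n,l,st,_=cv2.connectedComponentsWithStats(s.astype(np.uint8)); k=1+st[1:,4].argmax()
    cnt=cv2.findContours((l==k).astype(np.uint8),0,1)[0][0]
    return (q['m10']/q['m00']+x0,q['m01']/q['m00']+y0),cv2.minAreaRect(cnt),st[k]
H,S,V=hsv[...,0],hsv[...,1],hsv[...,2]
for n,m,bx in [("or",(H>8)&(H<16)&(S>170),(205,155,230,180)),("bl",(V<50),(305,185,330,205)),("red",((H<6)|(H>174))&(S>130),(225,155,260,195)),("blue",(H>105)&(H<125)&(S>130),(280,175,310,210)),("grip",V<50,(255,170,280,195))]:
    print(n,cen(m,bx))
E
```

```text
or ((219.51724137931035, 166.72413793103448), ((14.007691383361816, 11.861538887023926), (9.054534912109375, 6.449806213378906), 29.744882583618164), array([10,  7, 10,  9, 25], dtype=int32))
bl ((315.78494623655916, 199.03225806451613), ((11.0, 14.0), (10.0, 10.0), 90.0), array([ 6,  9, 11, 11, 93], dtype=int32))
red ((240.59274193548387, 173.46370967741936), ((15.550000190734863, 18.849998474121094), (18.024980545043945, 18.34120750427246), 18.43494987487793), array([  5,   8,  22,  23, 248], dtype=int32))
blue ((294.64125560538116, 191.38565022421525), ((14.349998474121094, 16.94999885559082), (17.708751678466797, 18.024980545043945), 18.43494987487793), array([  4,   6,  22,  22, 223], dtype=int32))
grip ((267.75, 181.1375), ((12.799999237060547, 11.09999942779541), (14.230247497558594, 5.375871658325195), 18.434947967529297), array([ 6,  7, 15,  9, 80], dtype=int32))
```

View pics/z4.png

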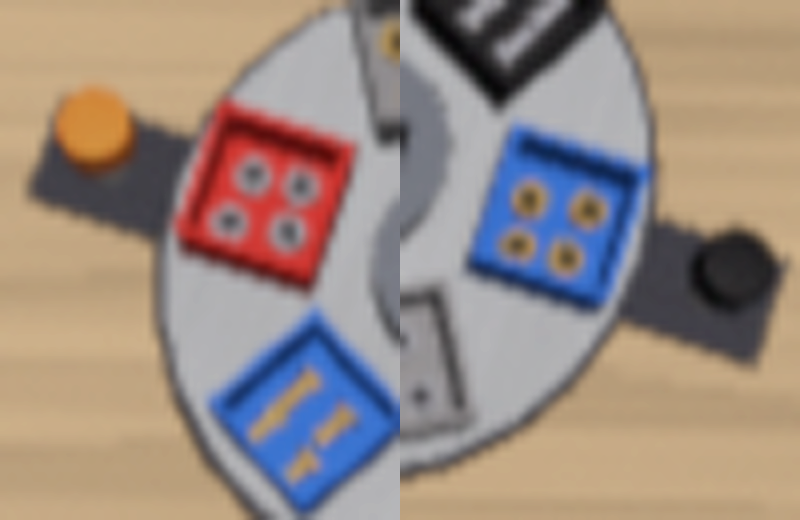

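```bash
python3 - <<'E'
from h import *
f=lambda p,z: w("top",((p[0]+.5)/8-.5+208,(p[1]+.5)/8-.5+150) if p[0]<400 else ((p[0]-399.5)/8-.5+275,(p[1]+.5)/8-.5+165),z)
ang=lambda v:np.degrees(np.arctan2(v[1],v[0]))
o,b=f((95,126),.09),f((736,266),.09); mid=(o+b)/2
R=[f(p,.076) for p in[(222,101),(355,147),(315,282),(179,239)]]
B=[f(p,.076) for p in[(514,128),(648,168),(608,301),(470,263)]]
rc,bc=np.mean(R,0),np.mean(B,0)
print("posts",ang(o-b),np.linalg.norm(o-b),mid)
print("red-blue",ang(rc-bc),np.linalg.norm(rc-bc),(rc+bc)/2,"from mid",ang(rc-mid))
for Q in(R,B): print([ang(Q[0]-Q[1]),ang(Q[3]-Q[2]),ang(Q[0]-Q[3])+90,ang(Q[1]-Q[2])+90],[np.linalg.norm(Q[i]-Q[(i+1)%4]).round(4) for i in range(4)])
ce=w("top",(240.55,173.85),.076)
E
```

```text
posts 71.8409717639983 0.33756506947739273 [0.58574601 0.00144093 0.09      ]
red-blue 71.91270774290315 0.18781166670887578 [0.58511024 0.00086216 0.076     ] from mid 72.17389084391708
[np.float64(71.1785630804437), np.float64(72.87240767899357), np.float64(74.16056748047988), np.float64(74.48968853658707)] [np.float64(0.0592), np.float64(0.0598), np.float64(0.0595), np.float64(0.0616)]
[np.float64(73.74303601881894), np.float64(75.05495382239815), np.float64(71.97429293551758), np.float64(72.80754420372993)] [np.float64(0.0581), np.float64(0.0587), np.float64(0.0591), np.float64(0.06)]
```

```bash
python3 - <<'E'
from bench import *
print(get_state()["qd"].round(4)); print(finish_job())
E
```

```text
[-0.0028 -0.0001 -0.0022  0.0009  0.0006 -0.002 ]
the job is handed in; nothing more can be done
None
```

The red bin now faces the orange-capped post to within about 1°, and the job is handed in. I gripped the bar on the hub, turned the rack about 106° clockwise (the shorter way), then let go, rose straight up and backed off to the left.

- **Alignment:** after release, the line through the two posts measured 71.8° in the top picture. The red bin's direction measured 71.9° from its opposite bin and 72.2° from the axis. The tool's own angle at release put the rack at 71.7°.
- **Disagreements:** individual bin edges read between 71° and 75°, which I put down to pixel noise. Before the grasp, the two cameras placed the axis about 8 mm apart in x. I aimed between them, and the jaws took up the difference.
- **Forces and time:** readings on the tool stayed at or below about 7 N. The work took about 12 s of the 42 s allowed.
- **Other things on the bench:** the jar, tape roll, spray can and oil bottle looked unmoved in the last top picture. The arm partly hid the mug, wrench and screwdriver there. It passed over that side with the fingertips about 0.2 m up, well above anything there.

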